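# Seat a keyed tube rotor in its drive hub and hold it down

### The job

Turn the orange clamp knob on the drive unit a quarter turn clockwise to its stop to free the spring ejector in the hub. Then lift the tube rotor out of its stand by its grip bar, put its shaft in the hub, turn it until the key slips into the keyway, and push it down against the spring until the disc sits fully home on the hub. Finish while still gripping the rotor and holding it pressed home; leave the knob turned and do not disturb the other things on the bench.

Things in the scene. Friction and masses are not known exactly. Their poses are not given: they have to be found in the camera images.
- drive_unit: fixed white box with blue corners, 140 (x) x 220 (y) x 70 mm tall; origin at the centre of its underside on the bench, z up. On its top: a fixed aluminium hub at local (0, +50) mm, a ring 52 mm across and 45 mm tall that does not turn, and the orange clamp knob at local (0, -60) mm
- hub_mouth (a point): centre of the hub's bore, level with its flat top, 115 mm above the bench; turns with the drive unit. Bore 22.4 mm diameter with a full-depth keyway 8.5 mm wide reaching 17.5 mm from the axis (orange mark at its outer end). The keyway points anywhere from -0.7 to +0.7 rad (about z) off this frame's +x; the frame does not tell: see it from above or find it by feel
- clamp_knob (a joint): angle of the clamp knob in rad: 0 to 0.2 at the start = locked, bar pointing at the hub; grows as it is turned clockwise seen from above; stop at 1.6. Past 1.15 the ejector is free; it stays where it is left (friction 0.08 N m)
- knob_grip (a point): on the knob's vertical axis at the height to grip, 92 mm above the bench. The orange grip bar is 46 mm long, 14 mm wide and 26 mm tall (from 80 to 106 mm above the bench), on a black disc 44 mm across; the bar lies along this frame's x axis, z up, and the frame turns with the knob
- ejector (a joint): how far the spring ejector pad in the bore is pressed down, in m: 0 at rest (pad 18 mm below the hub's top), 0.016 with the rotor fully home, stop at 0.020. Spring force about 4 N at rest to 9 N at home: it throws the rotor up again if let go. While the clamp knob is locked the pad cannot go down
- rotor: loose tube rotor, about 0.2 kg: blue disc 100 mm across, 8 mm thick; origin at the centre of the disc's underside, z up. Starts in the stand, disc on the stand's top, shaft in its hole. Tube caps stand up to 15 mm above the origin. A brass key on the shaft points along +x: 6 mm wide, reaching 15.5 mm from the axis, from the disc down to 20 mm below it
- rotor_grip (a point): middle of the rotor's white grip bar, 44 mm above the rotor's origin, axes as the rotor's. The bar is 44 mm (along x) x 14 mm (along y) x 28 mm tall, on a neck; its end over the key has a red top, and a red mark lies on the disc over the key
- rotor_tip (a point): lower end of the rotor's steel shaft, 34 mm below the rotor's origin. Shaft 20 mm diameter, its last 6 mm tapered to 12 mm; the last 14 mm have no key, so they enter the bore at any angle before the key meets the hub's top
- stand: fixed grey block 90 x 90 x 45 mm with a 34 mm through hole in the middle; origin at the centre of its underside, z up
- beaker: bystander, to be left alone: small open glass beaker, 56 mm across, 70 mm tall; origin at the centre of its underside
- reagent_bottle: bystander, to be left alone: amber bottle with blue cap, 60 mm across, 130 mm tall; origin at the centre of its underside
- tip_box: bystander, to be left alone: yellow open compartment box, 80 x 110 mm, 50 mm tall; origin at the centre of its underside
- jar: bystander, to be left alone: glass jar with red lid, 64 mm across, 80 mm tall; origin at the centre of its underside
- gel_plates: bystander, to be left alone: stack of green-tinted glass plates, 100 x 80 mm, 12 mm tall; origin at the centre of its underside
- tube_rack: bystander, to be left alone: orange tube rack, 70 x 120 mm, 38 mm tall; origin at the centre of its underside
- dish: bystander, to be left alone: white ceramic dish, 90 mm across, 25 mm tall; origin at the centre of its underside
There are look-alikes about, which are no part of the job. There is more than one size of the rotor; the one meant has the size given above.

How it is judged (in metres and radians):
On the way, in this order (a step that is already met when the one before it is completed fails the run):
1. the clamp knob is turned clockwise to free the ejector, the rotor still in its stand (value of joint clamp_knob above 1.25 rad and horizontal distance between rotor and stand below 0.02 m and z of rotor in the frame of stand below 0.06 m), for 0.2 s.
2. the rotor is lifted clear of its stand in the gripper (z of rotor in the frame of stand above 0.085 m and contact force between the fingers and rotor above 1 N), for 0.2 s.
3. the rotor's key is in the keyway and the rotor is pushed home (z of rotor in the frame of hub_mouth below 0.002 m and horizontal distance between rotor and hub_mouth below 0.004 m and angle between rotor's own z axis and vertical below 0.06 rad and value of joint ejector above 0.0135 m and contact force between the fingers and rotor above 1 N), for 0.2 s.
At the end, for the whole second after the job is handed in: The clamp knob is still turned free (over 1.25 rad); the rotor's disc is within 2 mm of the hub's top face, within 4 mm of its axis and upright (0.06 rad), the ejector is pressed down more than 13.5 mm, and the gripper's fingers still hold the rotor, through the last second (all of step 3 and value of joint clamp_knob above 1.25 rad); the arm keeps its last pose, push and grip.
It fails at once if a bystander is moved more than 30 mm or tipped (distance of any of beaker, reagent_bottle, tip_box, jar, gel_plates, tube_rack, dish from where it was at the start of the episode above 0.03 m or angle between any of beaker, reagent_bottle, tip_box, jar, gel_plates, tube_rack, dish's own z axis and vertical above 0.5 rad).
It fails at once if the rotor is tipped over (angle between rotor's own z axis and vertical above 0.6 rad).
It also fails if it takes over 72 s, if anything falls off the work surface, if the arm or the gripper's body presses on something with over 40 N, if the wrist force passes 120 N, or if a joint passes its speed limit or range.

### The arm

A 6-joint arm with a two-finger parallel gripper is mounted at the origin on the work surface. World frame = base frame: x ahead of the robot, y to its left, z up, the work surface at z = 0. Lengths are in m, angles in degrees, forces in N, time in s.
With the tool pointing down it reaches from about 0.375 to 0.9 m from the base axis. Payload 3.1 kg.
Tool frame: the origin (TCP) lies on the centre line of the jaws, within the pads' length; the fingertips stand 8 mm ahead of it and the grasp point (between the pads) lies 11 mm behind it (bot.tip_extent is the distance from the TCP to the fingertips, in m); z points along the fingers, y is the line along which they close (so a half turn about z gives the same grasp; the last joint's range is limited). The gripper opens to 87 mm and grips with 3 to 60 N. Pads are 19 mm wide; open, the fingers measure 117 mm over their backs; the gripper's body (75 mm by 190 mm) begins 51 mm behind the grasp point.
Start: joints at [-10.227, 30.224, 82.088, -0, 67.689, -10.227], TCP at [0.625, 0, 0.231] pointing down, gripper open.
Joint ranges: [-176.69, 176.69], [-43.24, 126.21], [12.49, 139.97], [-82, 262], [0, 151.66], [-163.58, 163.58]. Speed limits (degrees/s): [159.86, 159.86, 180, 180, 180, 180].

### API

Orientations are given as a 3x3 rotation matrix whose columns are the frame's x, y, z axes.
In Python, from rig import bot, vision, workorder gives the robot as it stands.
- The arm moves only by the shell command python3 -m handwheel 'ROWS'. ROWS is JSON, a list of rows, each an object with "delta_rot": the turn, a rotation vector about the tool's x, y, z in rad, a list of three; "xyz": the shift along the tool's x, y, z in mm, a list of three; "hand": the closure, from -1 (fully open) to 1 (shut). A call has exactly 5 rows; each row is the pose to reach, as a shift and turn from the pose commanded when the call began, along the tool's axes at that moment; what a row does not reach only later rows make up. A row lasts 1/8 s, in which the tool goes at most 62.5 mm and 10.7 degrees, less where a joint would pass 70% of its speed; a pose out of reach is approached as far as the arm can. A call with a gripper value outside its range is refused whole. The fingers move at their own pace and stop on an object; the grip force is fixed at half the most. Time passes only in rows, so rows that repeat a pose let the fingers close, or fill a call up. It gives the time, the measured TCP pose, the force, the opening and the grip force at its end, in the units of the state.
- bot.read_state(): the state, without advancing time (a new reading comes with each control period).
- vision.capture(name): name is "scene" or "side" or "wrist"; returns the picture (480x640x3 uint8, red, green, blue); there is no depth.
- vision.camera_model(name): a dict with "camera_matrix" (3x3 intrinsics, pixels), "camera_from_world" (4x4, takes a point from world to camera coordinates). Camera axes: x right, y up, looking along -z (the intrinsics and any distortion apply to the point x, -y, -z); pixel columns grow to the right and rows downward; lengths in m; the calibration is good to about 2 mm. A picture is of the moment at which its call begins: read the wrist's pose just before it. camera_model takes no time and is no camera call; for the wrist camera it gives the pose at the moment of the call.
- workorder.hand_in(): hands the job in; it is judged then, once.
The state is a dict: "time_s": time; "joint_positions": joint angles; "qvel": joint speeds; "tau": joint torques, N m; "position": TCP position; "tcp_rot": TCP orientation; "force": force on the tool from outside, world axes, zero at the start; "moment": the same for the moment, N m; "opening": opening from 0.0 (shut) to 1.0 (fully open); "grasp_force": force on a finger pad.
Only numpy, scipy, OpenCV 4.12 (cv2) and the standard library are available. Lean on these libraries where they do the work, as an engineer would, in place of code of your own. Each camera call takes 0.05 s, during which the arm holds its last target. There are 200 camera calls.

## Working session

There is one attempt and no reset: what is moved stays moved. The work goes in short steps, Python scripts to look and compute and a shell command to move; the robot and the scene stay as the last step left them, time stands still between calls to the robot, and variables do not carry over. Pictures are saved under pics/ and viewed, at most 10 in all, crops included, and the job is handed in when it is done.

```bash
ls; mkdir -p pics; python3 - <<'E'
from rig import bot, vision
import cv2, json
for n in ("scene","side"):
    cv2.imwrite(f"pics/{n}0.png", vision.capture(n)[:,:,::-1])
    m=vision.camera_model(n); print(n,m)
s=bot.read_state(); print(s["position"],s["tcp_rot"],s["time_s"],s["force"])
E
```

```text
pics
scene {'camera_matrix': array([[555.59252044,   0.        , 325.16264808],
       [  0.        , 555.59252044, 250.12969035],
       [  0.        ,   0.        ,   1.        ]]), 'camera_from_world': array([[-0.66807599,  0.74391348, -0.01634641,  0.36059256],
       [-0.49793336, -0.43063168,  0.75274081,  0.21522603],
       [ 0.55293475,  0.51102749,  0.65811402, -1.89546486],
       [ 0.        ,  0.        ,  0.        ,  1.        ]])}
side {'camera_matrix': array([[595.76409106,   0.        , 322.24382401],
       [  0.        , 595.76409106, 232.06747452],
       [  0.        ,   0.        ,   1.        ]]), 'camera_from_world': array([[ 0.83396216, -0.55180967,  0.00363432, -0.42879851],
       [ 0.34587228,  0.52783355,  0.77573456, -0.26350471],
       [-0.42997615, -0.64567626,  0.63104888, -1.27350888],
       [ 0.        ,  0.        ,  0.        ,  1.        ]])}
[6.24343026e-01 1.26731903e-04 2.29674852e-01] [[ 3.23349740e-05  9.99998062e-01 -1.96862629e-03]
 [ 9.99999942e-01 -3.16656668e-05  3.40017110e-04]
 [ 3.39954113e-04 -1.96863717e-03 -9.99998004e-01]] 0.1 [ 0.4345286   0.98856598 -0.3532716 ]
```

View pics/scene0.png

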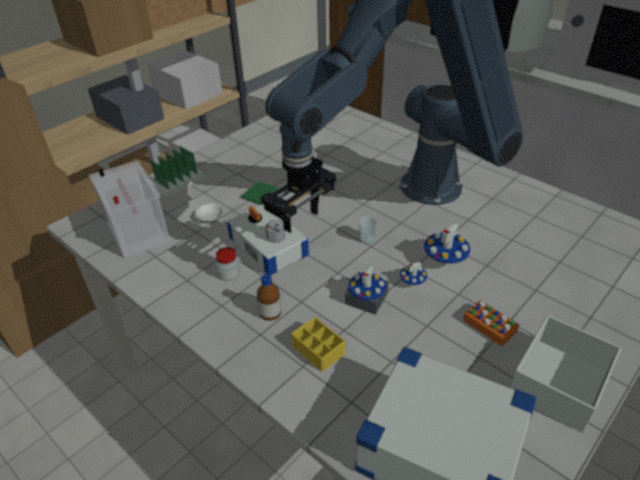

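The scene shows the stand with the rotor at about (368,288), look-alike rotors at (447,245) and (413,273), the hub at (275,232) and the knob at (255,214).

View pics/side0.png

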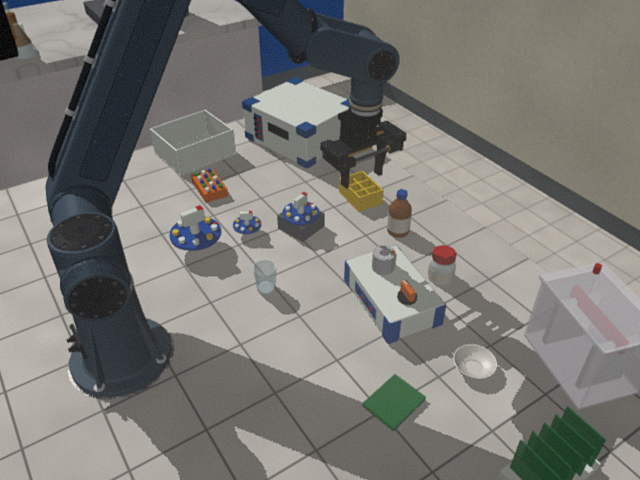

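```bash
cat > h.py <<'E'
import numpy as np
from rig import bot, vision
def pix2w(n,u,v,z,m=None):
    m=m or vision.camera_model(n); K=m["camera_matrix"]; T=np.array(m["camera_from_world"])
    d=np.linalg.inv(K)@[u,v,1]; d=np.array([d[0],-d[1],-d[2]])
    R=T[:3,:3]; c=-R.T@T[:3,3]; d=R.T@d
    return c+d*(z-c[2])/d[2]
def proj(n,p,m=None):
    m=m or vision.camera_model(n); q=(np.array(m["camera_from_world"])@[*p,1])[:3]
    u=m["camera_matrix"]@[q[0],-q[1],-q[2]]; return u[:2]/u[2]
E
python3 - <<'E'
from h import *
print(pix2w("scene",368,288,.053), pix2w("scene",275,226,.115), pix2w("scene",255,211,.106))
print(vision.camera_model("wrist"))
E
```

```text
[0.56262484 0.1731346  0.053     ] [ 0.59148224 -0.14092153  0.115     ] [ 0.57323399 -0.24496899  0.106     ]
{'camera_matrix': array([[370.73423892,   0.        , 316.17094152],
       [  0.        , 370.73423892, 236.34825477],
       [  0.        ,   0.        ,   1.        ]]), 'camera_from_world': array([[ 0.99999741,  0.0013266 , -0.0018496 , -0.62373743],
       [-0.00182639,  0.95260571, -0.30420226,  0.03883112],
       [ 0.00135838,  0.30420485,  0.95260567, -0.39255659],
       [ 0.        ,  0.        ,  0.        ,  1.        ]])}
```

```bash
python3 -m handwheel '[{"xyz":[-30,-8,-10],"delta_rot":[0,0,0],"hand":-1},{"xyz":[-80,-25,-30],"delta_rot":[0,0,0],"hand":-1},{"xyz":[-130,-39,-50],"delta_rot":[0,0,0],"hand":-1},{"xyz":[-150,-39,-50],"delta_rot":[0,0,0],"hand":-1},{"xyz":[-150,-39,-50],"delta_rot":[0,0,0],"hand":-1}]'
python3 - <<'E'
from h import *
import cv2,pickle
print(pix2w("side",383,248,.115), pix2w("side",408,286,.106),pix2w("side",301,215,.053))
m=vision.camera_model("wrist"); im=vision.capture("wrist")
pickle.dump(m,open("m1.pkl","wb")); cv2.imwrite("pics/w1.png",im[:,:,::-1]); print(bot.read_state()["position"])
E
```

```text
time_s: 0.72
position: [0.5858, -0.1508, 0.2798]
tcp_rot: [[0.002, 1.0, -0.001], [1.0, -0.002, 0.001], [0.001, -0.001, -1.0]]
force: [-1.1, 0.2, 0.3]
opening: 1.001
grasp_force: 0.0
[ 0.59575298 -0.12974917  0.115     ] [ 0.57003472 -0.25124598  0.106     ] [0.54546703 0.14916138 0.053     ]
[ 0.58561515 -0.14938285  0.27944042]
```

View pics/w1.png

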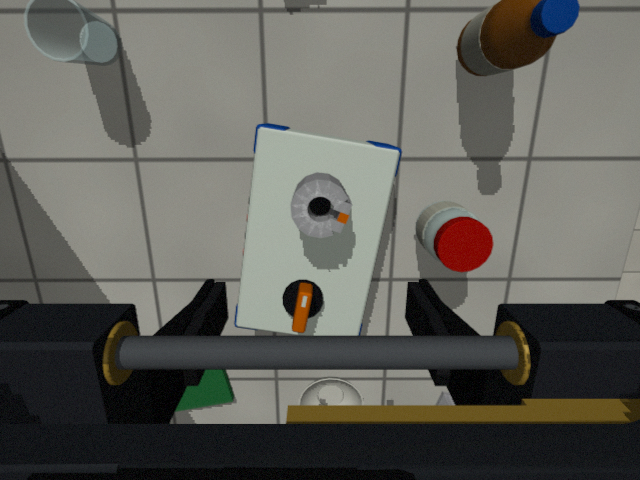

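The wrist picture shows the hub bore at (320,206) with its orange key mark at (343,217), and the knob bar at about (302,307). I'll enlarge.

```bash
python3 - <<'E'
import cv2
im=cv2.imread("pics/w1.png")[160:360,220:420]
cv2.imwrite("pics/w1c.png",cv2.resize(im,(600,600),interpolation=cv2.INTER_CUBIC))
E
```

```text
(no output)
```

View pics/w1c.png

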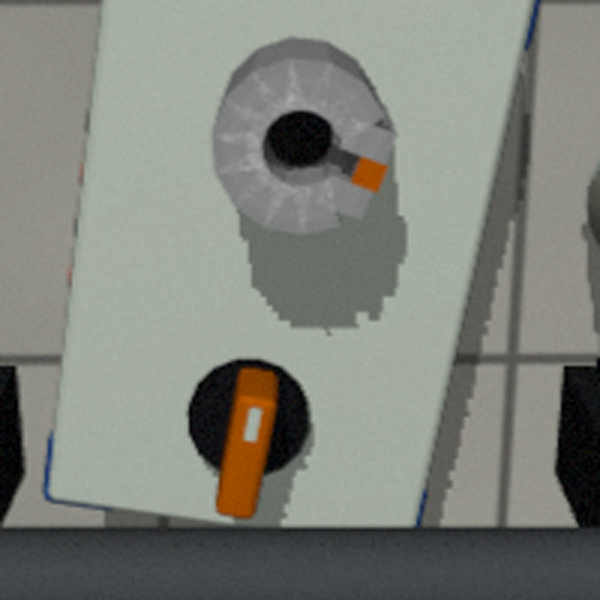

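Crop: bore rim centre (301,145) and mark (369,174); knob disc centre (249.5,416.5); bar top ends about (257,400) and (235,516). (Divide by 3, add (220,160) for full-image pixels.)

```bash
python3 - <<'E'
from h import *
import pickle
m=pickle.load(open("m1.pkl","rb"))
f=lambda u,v,z: pix2w("wrist",220+u/3,160+v/3,z,m)
h=f(301,145,.115);k=f(369,174,.115);d=f(249.5,416.5,.080)
a=f(257,400,.106);b=f(235,516,.106)
an=lambda v:np.degrees(np.arctan2(v[1],v[0]))
print("hub",h,"hubL",f(213,147,.115),f(393,147,.115),"mark",k,an(k-h),np.linalg.norm(k-h))
print("knob disc",d,"barmid",(a+b)/2,an(a-b),np.linalg.norm(a-b),"hub-knob",np.linalg.norm((h-d)[:2]),an(h-d))
for p in [(257,128.5),(400,148.5)]: print(pix2w("wrist",*p,.07,m))
E
```

```text
hub [ 0.58914378 -0.14364186  0.115     ] hubL [ 0.56319914 -0.14422124  0.115     ] [ 0.61626745 -0.14427222  0.115     ] mark [ 0.60936377 -0.15249002  0.115     ] -23.633937613561883 0.022071202529871565
knob disc [ 0.57151795 -0.25036917  0.08      ] barmid [ 0.5711504  -0.25265283  0.106     ] 79.70647148840507 0.04397519372988665 hub-knob 0.10817295795317824 80.62234737598693
[ 0.52958098 -0.07693011  0.07      ]
[ 0.66596689 -0.09552359  0.07      ]
```

```bash
python3 -m handwheel '[{"xyz":[-40,-6,20],"delta_rot":[0,0,0.06],"hand":-1},{"xyz":[-85,-12,50],"delta_rot":[0,0,0.12],"hand":-1},{"xyz":[-101,-14,90],"delta_rot":[0,0,0.175],"hand":-1},{"xyz":[-101,-14,140],"delta_rot":[0,0,0.175],"hand":-1},{"xyz":[-101,-14,140],"delta_rot":[0,0,0.175],"hand":-1}]'
python3 - <<'E'
from h import *
import cv2,pickle
m=vision.camera_model("wrist"); im=vision.capture("wrist")
pickle.dump(m,open("m2.pkl","wb")); cv2.imwrite("pics/w2.png",im[:,:,::-1]); s=bot.read_state();print(s["position"],s["joint_positions"],s["force"])
for z in(.106,.08): print(proj("wrist",(.5713,-.2513,z),m))
E
```

```text
time_s: 1.4
position: [0.569, -0.247, 0.1356]
tcp_rot: [[0.173, 0.985, -0.01], [0.985, -0.173, 0.008], [0.006, -0.011, -1.0]]
force: [-0.6, -0.6, -0.3]
opening: 1.0
grasp_force: 0.0
[ 0.57113625 -0.24837337  0.13852664] [-3.37837306e+01  3.65418442e+01  8.68038860e+01  3.49499405e-02
  5.69989326e+01 -2.38797024e+01] [-0.21890463 -0.46191998  1.4015911 ]
[322.25333139 285.44312904]
[322.05643132 267.38249061]
```

View pics/w2.png

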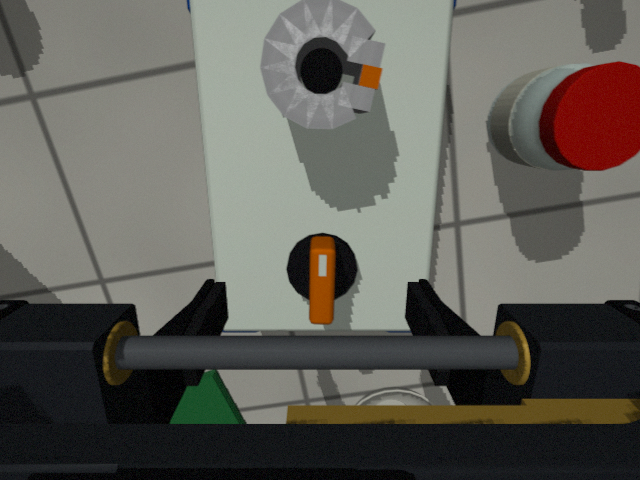

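The knob disc centre at (322,267) matches the prediction and the bar is aligned with the image column; descend and grip.

```bash
python3 -m handwheel '[{"xyz":[0,0,25],"delta_rot":[0,0,0],"hand":-1},{"xyz":[0,0,49],"delta_rot":[0,0,0],"hand":-1},{"xyz":[0,0,49],"delta_rot":[0,0,0],"hand":0.4},{"xyz":[0,0,49],"delta_rot":[0,0,0],"hand":1},{"xyz":[0,0,49],"delta_rot":[0,0,0],"hand":1}]'
python3 -m handwheel '[{"xyz":[0,0,0],"delta_rot":[0,0,0],"hand":1},{"xyz":[0,0,0],"delta_rot":[0,0,0.1],"hand":1},{"xyz":[0,0,0],"delta_rot":[0,0,0.25],"hand":1},{"xyz":[0,0,0],"delta_rot":[0,0,0.4],"hand":1},{"xyz":[0,0,0],"delta_rot":[0,0,0.55],"hand":1}]'
```

```text
time_s: 2.08
position: [0.5732, -0.2514, 0.0935]
tcp_rot: [[0.174, 0.985, 0.003], [0.985, -0.174, -0.002], [-0.001, 0.003, -1.0]]
force: [0.6, 1.1, -0.8]
opening: 0.745
grasp_force: 0.0
time_s: 2.7
position: [0.5714, -0.2507, 0.0917]
tcp_rot: [[0.667, 0.745, -0.001], [0.745, -0.667, 0.001], [-0.0, -0.001, -1.0]]
force: [0.6, 1.3, -2.6]
opening: 0.175
grasp_force: 16.3
```

```bash
python3 -m handwheel '[{"xyz":[0,0,0],"delta_rot":[0,0,0],"hand":1},{"xyz":[0,0,0],"delta_rot":[0,0,0.18],"hand":1},{"xyz":[0,0,0],"delta_rot":[0,0,0.36],"hand":1},{"xyz":[0,0,0],"delta_rot":[0,0,0.54],"hand":1},{"xyz":[0,0,0],"delta_rot":[0,0,0.72],"hand":1}]'
python3 -m handwheel '[{"xyz":[0,0,0],"delta_rot":[0,0,0.15],"hand":1},{"xyz":[0,0,0],"delta_rot":[0,0,0.28],"hand":1},{"xyz":[0,0,0],"delta_rot":[0,0,0.28],"hand":1},{"xyz":[0,0,0],"delta_rot":[0,0,0.28],"hand":1},{"xyz":[0,0,0],"delta_rot":[0,0,0.28],"hand":1}]'
python3 -c "
from rig import bot
s=bot.read_state();print(s['moment'],s['joint_positions'])"
```

```text
time_s: 3.32
position: [0.572, -0.2514, 0.0917]
tcp_rot: [[0.992, 0.123, 0.0], [0.123, -0.992, -0.001], [0.0, 0.001, -1.0]]
force: [-0.3, -1.2, -0.5]
opening: 0.157
grasp_force: 30.0
time_s: 3.95
position: [0.5721, -0.2518, 0.0917]
tcp_rot: [[0.988, -0.152, 0.0], [-0.152, -0.988, -0.001], [0.001, 0.001, -1.0]]
force: [-0.8, -3.3, -0.6]
opening: 0.158
grasp_force: 30.0
[-0.57661791  0.3462101  -0.04125463] [-3.39580027e+01  4.02710144e+01  8.83633553e+01 -6.71328544e-02
  5.13022939e+01  6.48159024e+01]
```

```bash
python3 -m handwheel '[{"xyz":[0,0,0],"delta_rot":[0,0,0],"hand":-1},{"xyz":[0,0,0],"delta_rot":[0,0,0],"hand":-1},{"xyz":[0,0,-40],"delta_rot":[0,0,0],"hand":-1},{"xyz":[0,0,-90],"delta_rot":[0,0,0],"hand":-1},{"xyz":[0,0,-150],"delta_rot":[0,0,0],"hand":-1}]'
python3 -m handwheel '[{"xyz":[-10,-45,-20],"delta_rot":[0,0,0],"hand":-1},{"xyz":[-20,-100,-40],"delta_rot":[0,0,0],"hand":-1},{"xyz":[-32,-158,-40],"delta_rot":[0,0,0],"hand":-1},{"xyz":[-44,-216,-40],"delta_rot":[0,0,0],"hand":-1},{"xyz":[-56,-274,-40],"delta_rot":[0,0,0],"hand":-1}]'
python3 -m handwheel '[{"xyz":[-11,-55,0],"delta_rot":[0,0,0],"hand":-1},{"xyz":[-20,-100,0],"delta_rot":[0,0,0],"hand":-1},{"xyz":[-25,-128,0],"delta_rot":[0,0,0],"hand":-1},{"xyz":[-25,-128,0],"delta_rot":[0,0,0],"hand":-1},{"xyz":[-25,-128,0],"delta_rot":[0,0,0],"hand":-1}]'
python3 - <<'E'
from h import *
import cv2,pickle
m=vision.camera_model("wrist"); im=vision.capture("wrist")
pickle.dump(m,open("m3.pkl","wb")); cv2.imwrite("pics/w3.png",im[:,:,::-1]); s=bot.read_state();print(s["position"],s["joint_positions"],s["force"])
E
```

```text
time_s: 4.58
position: [0.5714, -0.2498, 0.242]
tcp_rot: [[0.988, -0.153, -0.002], [-0.153, -0.988, 0.003], [-0.003, -0.002, -1.0]]
force: [1.5, 0.2, 0.2]
opening: 0.642
grasp_force: 0.0
time_s: 5.2
position: [0.5582, 0.0309, 0.2818]
tcp_rot: [[0.988, -0.153, 0.0], [-0.153, -0.988, 0.001], [0.0, -0.001, -1.0]]
force: [0.2, -0.1, 0.3]
opening: 0.997
grasp_force: 0.0
time_s: 5.82
position: [0.5534, 0.1585, 0.2815]
tcp_rot: [[0.988, -0.153, -0.0], [-0.153, -0.988, -0.0], [-0.0, 0.0, -1.0]]
force: [-0.1, 0.2, -0.9]
opening: 0.999
grasp_force: 0.0
[0.55359555 0.15798629 0.28148751] [ 4.81839208e+00  2.32302501e+01  8.57991608e+01 -1.48316161e-02
  7.09908074e+01  1.03689610e+02] [-0.43001795 -0.03851389  0.06417913]
```

View pics/w3.png

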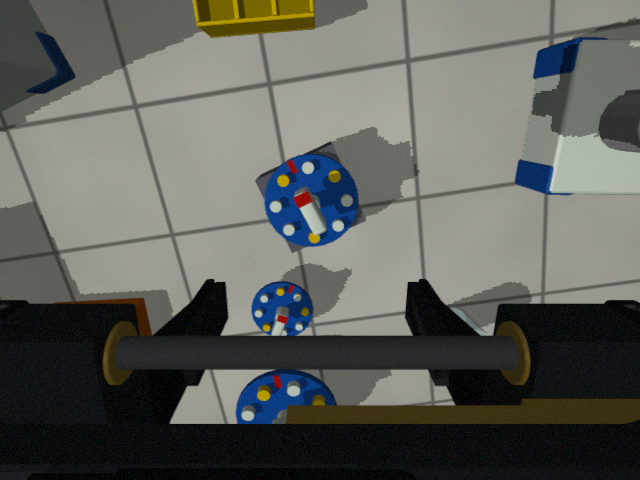

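The stand rotor is at (312,200), with the red disc mark at (292,167) and the red bar end at (304,199). I'll enlarge for accuracy.

```bash
python3 - <<'E'
import cv2
im=cv2.imread("pics/w3.png")[140:260,250:370]
cv2.imwrite("pics/w3c.png",cv2.resize(im,(600,600),interpolation=cv2.INTER_CUBIC))
E
```

```text
(no output)
```

View pics/w3c.png

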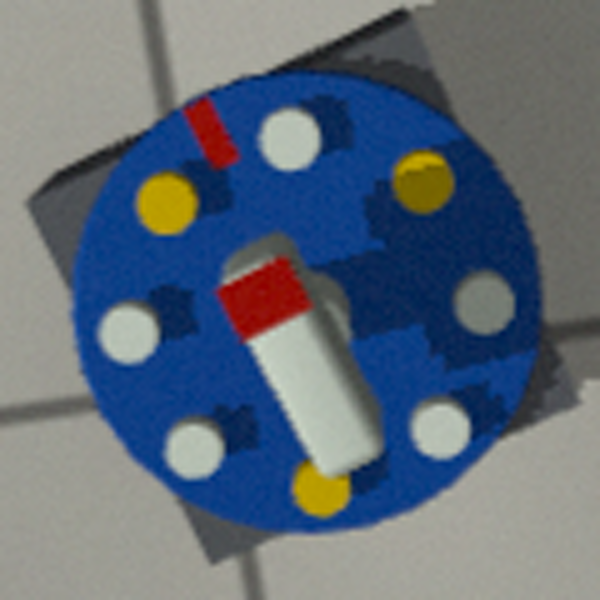

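```bash
python3 - <<'E'
from h import *
import pickle
m=pickle.load(open("m3.pkl","rb"))
f=lambda u,v,z: pix2w("wrist",250+u/5,140+v/5,z,m)
an=lambda v:np.degrees(np.arctan2(v[1],v[0]))
c=f(308,301,.053); r=f(211,133,.053); a=f(252.5,274.5,.103); b=f(355,461,.103)
print("disc",c,np.linalg.norm(f(75,301,.053)-f(541,301,.053)),"mark",an(r-c))
print("bar",(a+b)/2,np.linalg.norm(a-b),an(a-b))
g=(c+(a+b)/2)/2; R=np.array([[.988,-.153],[-.153,-.988]])
p=bot.read_state()["position"]; print("g",g,"tool d",R.T@(g-p)[:2]*1000, p)
m2=pickle.load(open("m2.pkl","rb")); h=pix2w("wrist",321.5,67,.115,m2);k=pix2w("wrist",371,77,.115,m2);print(h,an(k-h))
E
```

```text
disc [0.55546709 0.16161679 0.053     ] 0.09809608768256563 mark 20.663180407307937
bar [0.5533787 0.162068  0.103    ] 0.040227591106858064 19.16278443121662
g [0.5544229  0.16184239 0.078     ] tool d [ 0.22743757 -3.93641143] [0.55359555 0.15798629 0.28148751]
[ 0.58892765 -0.14461796  0.115     ] -20.420684322475218
```

```bash
python3 -m handwheel '[{"xyz":[0,-2,30],"delta_rot":[0,0,-0.17],"hand":-1},{"xyz":[0,-4,75],"delta_rot":[0,0,-0.34],"hand":-1},{"xyz":[0,-4,120],"delta_rot":[0,0,-0.505],"hand":-1},{"xyz":[0,-4,160],"delta_rot":[0,0,-0.505],"hand":-1},{"xyz":[0,-4,160],"delta_rot":[0,0,-0.505],"hand":-1}]'
python3 - <<'E'
from h import *
import cv2,pickle
m=vision.camera_model("wrist"); im=vision.capture("wrist")
pickle.dump(m,open("m4.pkl","wb")); cv2.imwrite("pics/w4.png",im[:,:,::-1]); s=bot.read_state();print(s["position"],s["joint_positions"],s["force"])
for z in(.103,.053): print(proj("wrist",(.555,.162,z),m))
E
```

```text
time_s: 6.5
position: [0.552, 0.1611, 0.1187]
tcp_rot: [[0.94, 0.342, -0.008], [0.342, -0.94, -0.001], [-0.008, -0.002, -1.0]]
force: [-0.2, 0.1, 0.3]
opening: 1.0
grasp_force: 0.0
[0.55388149 0.16151138 0.12084927] [ 5.16528432e+00  3.50348876e+01  9.45029596e+01 -2.48729227e-03
  5.06218737e+01  7.51694908e+01] [ 0.50467019 -0.04169743  0.47615183]
[314.84153774 284.88325887]
[315.18128512 250.44906584]
```

View pics/w4.png

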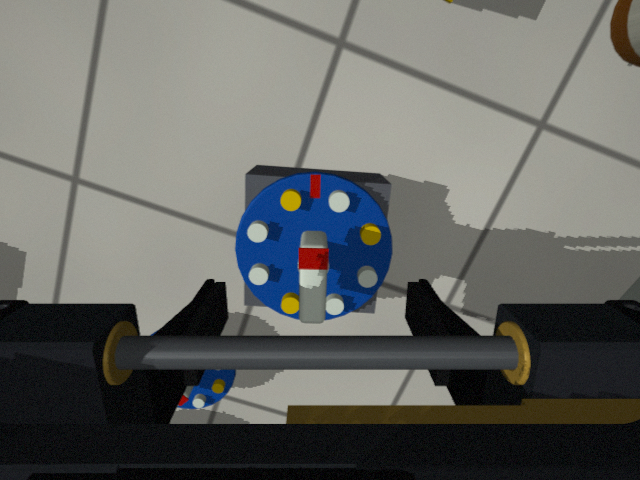

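The disc centre at (314,247) and the bar at (314,285) match the predictions (315,250) and (315,285). Descend and grip.

```bash
python3 -m handwheel '[{"xyz":[0,0,25],"delta_rot":[0,0,0],"hand":-1},{"xyz":[0,0,44],"delta_rot":[0,0,0],"hand":-1},{"xyz":[0,0,44],"delta_rot":[0,0,0],"hand":1},{"xyz":[0,0,44],"delta_rot":[0,0,0],"hand":1},{"xyz":[0,0,44],"delta_rot":[0,0,0],"hand":1}]'
python3 -m handwheel '[{"xyz":[0,0,0],"delta_rot":[0,0,0],"hand":1},{"xyz":[0,0,0],"delta_rot":[0,0,0],"hand":1},{"xyz":[0,0,0],"delta_rot":[0,0,0],"hand":1},{"xyz":[0,0,0],"delta_rot":[0,0,0],"hand":1},{"xyz":[0,0,0],"delta_rot":[0,0,0],"hand":1}]'
```

```text
time_s: 7.18
position: [0.5555, 0.1627, 0.0791]
tcp_rot: [[0.939, 0.343, 0.003], [0.344, -0.939, 0.0], [0.003, 0.001, -1.0]]
force: [0.7, 0.5, -0.8]
opening: 0.748
grasp_force: 0.0
time_s: 7.8
position: [0.5542, 0.1627, 0.0775]
tcp_rot: [[0.939, 0.344, -0.0], [0.344, -0.939, 0.0], [-0.0, -0.0, -1.0]]
force: [-0.1, 0.8, -0.2]
opening: 0.185
grasp_force: 30.0
```

```bash
python3 -m handwheel '[{"xyz":[0,0,-20],"delta_rot":[0,0,0],"hand":1},{"xyz":[0,0,-60],"delta_rot":[0,0,0],"hand":1},{"xyz":[0,0,-110],"delta_rot":[0,0,0],"hand":1},{"xyz":[0,0,-150],"delta_rot":[0,0,0],"hand":1},{"xyz":[0,0,-162],"delta_rot":[0,0,0],"hand":1}]'
python3 -m handwheel '[{"xyz":[-3,12,0],"delta_rot":[0,0,0.05],"hand":1},{"xyz":[-12,48,0],"delta_rot":[0,0,0.15],"hand":1},{"xyz":[-24,98,0],"delta_rot":[0,0,0.3],"hand":1},{"xyz":[-37,150,0],"delta_rot":[0,0,0.45],"hand":1},{"xyz":[-49,200,0],"delta_rot":[0,0,0.6],"hand":1}]'
python3 - <<'E'
from h import *
import cv2,pickle
for n in("side",): cv2.imwrite(f"pics/{n}1.png", cv2.resize(vision.capture(n)[:,:,::-1][150:350,250:450],(600,600),interpolation=cv2.INTER_CUBIC))
p=np.array(bot.read_state()["position"]);R=np.array(bot.read_state()["tcp_rot"]);print(p,R,R.T@(np.array([.589,-.1442,.24])-p)*1000, "heading",np.degrees(np.arctan2(R[1,0],R[0,0])))
E
```

```text
time_s: 8.43
position: [0.5555, 0.1628, 0.2418]
tcp_rot: [[0.939, 0.344, 0.005], [0.344, -0.939, 0.0], [0.005, 0.001, -1.0]]
force: [0.4, 0.3, -2.8]
opening: 0.184
grasp_force: 30.0
time_s: 9.05
position: [0.5753, -0.0441, 0.2365]
tcp_rot: [[0.967, -0.254, -0.006], [-0.254, -0.967, 0.001], [-0.006, 0.0, -1.0]]
force: [0.5, 0.1, -2.4]
opening: 0.187
grasp_force: 30.0
[ 0.57704485 -0.05144359  0.23669264] [[ 0.96545032 -0.26056906 -0.00307182]
 [-0.26058327 -0.9654333  -0.00590874]
 [-0.00142601  0.00650506 -0.99997783]] [35.70815663 86.45650129 -2.79593496] heading -15.104689603819445
```

```bash
python3 -m handwheel '[{"xyz":[10,25,0],"delta_rot":[0,0,0.05],"hand":1},{"xyz":[25,65,0],"delta_rot":[0,0,0.1],"hand":1},{"xyz":[36,93,0],"delta_rot":[0,0,0.13],"hand":1},{"xyz":[36,93,0],"delta_rot":[0,0,0.13],"hand":1},{"xyz":[36,93,0],"delta_rot":[0,0,0.13],"hand":1}]'
cat > st.py <<'E'
from h import *
s=bot.read_state()
p=np.array(s["position"]);R=np.array(s["tcp_rot"]);print(s["time_s"],p,"to hub tool-mm",R.T@(np.array([.589,-.1442,p[2]])-p)*1000, "heading",np.degrees(np.arctan2(R[1,0],R[0,0])),"F",s["force"],s["moment"],s["grasp_force"])
E
python3 st.py
```

```text
time_s: 9.72
position: [0.5875, -0.1405, 0.2374]
tcp_rot: [[0.929, -0.371, -0.004], [-0.371, -0.929, 0.002], [-0.005, -0.001, -1.0]]
force: [-0.1, 1.1, -1.7]
opening: 0.189
grasp_force: 30.0
9.725 [ 0.58751495 -0.14051387  0.23741684] to hub tool-mm [ 2.74682351  2.87187169 -0.01466658] heading -21.782017391302794 F [-0.05800529  1.12788933 -1.65875995] [0.10296374 0.11243358 0.01531274] 29.999300837516785
```

```bash
python3 - <<'E'
from h import *
import cv2
m=vision.camera_model("wrist"); im=vision.capture("wrist")[:,:,::-1]
a=cv2.resize(im[60:360,170:470],(400,400),interpolation=cv2.INTER_CUBIC)
b=cv2.resize(vision.capture("side")[:,:,::-1][170:330,320:480],(400,400),interpolation=cv2.INTER_CUBIC)
cv2.imwrite("pics/ab.png",cv2.hconcat([a,b]))
for p in [(.589,-.1442,.115)]: print(proj("wrist",p,m),proj("side",p))
E
```

```text
[318.42407036 227.00803733] [384.57139715 252.5042639 ]
```

View pics/ab.png

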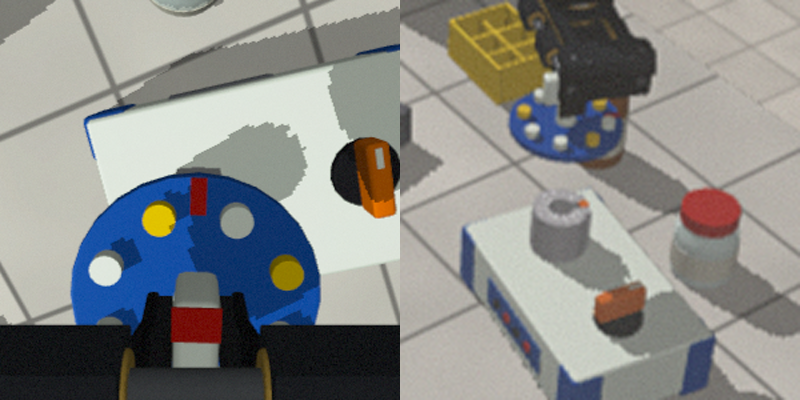

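The view shows the knob bar turned across the unit and the rotor upright over the hub with its mark up-image. Correct the position and lower to just above the bore.

```bash
python3 -m handwheel '[{"xyz":[1,1,10],"delta_rot":[0,0,0],"hand":1},{"xyz":[2,2,30],"delta_rot":[0,0,0],"hand":1},{"xyz":[2,2,45],"delta_rot":[0,0,0],"hand":1},{"xyz":[2,2,45],"delta_rot":[0,0,0],"hand":1},{"xyz":[2,2,45],"delta_rot":[0,0,0],"hand":1}]' >/dev/null
python3 st.py
python3 -m handwheel '[{"xyz":[0,0,0],"delta_rot":[0,0,0],"hand":1},{"xyz":[0,0,0],"delta_rot":[0,0,0],"hand":1},{"xyz":[0,0,0],"delta_rot":[0,0,0],"hand":1},{"xyz":[0,0,0],"delta_rot":[0,0,0],"hand":1},{"xyz":[0,0,0],"delta_rot":[0,0,0],"hand":1}]' >/dev/null
python3 st.py
```

```text
10.45 [ 0.59045441 -0.14357073  0.19483276] to hub tool-mm [-1.11838222e+00  1.12272588e+00 -8.13579727e-04] heading -21.714634358082055 F [-0.51032641  0.67926318 -2.16575493] [0.0752022  0.13314857 0.00109989] 29.99919354915619
11.075 [ 0.59008033 -0.14360969  0.19460182] to hub tool-mm [-7.85099867e-01  9.48262961e-01 -3.32966188e-05] heading -21.724486273726818 F [-0.0848693   0.47972901 -1.8059904 ] [ 0.05267527  0.11666652 -0.01925664] 29.99921143054962
```

```bash
python3 -m handwheel '[{"xyz":[-0.8,0.8,8],"delta_rot":[0,0,0],"hand":1},{"xyz":[-0.8,0.8,14],"delta_rot":[0,0,0],"hand":1},{"xyz":[-0.8,0.8,19],"delta_rot":[0,0,0],"hand":1},{"xyz":[-0.8,0.8,24],"delta_rot":[0,0,0],"hand":1},{"xyz":[-0.8,0.8,24],"delta_rot":[0,0,0],"hand":1}]' >/dev/null
python3 st.py
```

```text
11.7 [ 0.58872626 -0.14390666  0.1699371 ] to hub tool-mm [ 0.36287653  0.1711735  -0.00044218] heading -21.725877282477867 F [-0.18574058 -0.28272229 -2.40245445] [ 0.07786294  0.10395027 -0.01653538] 29.99921590089798
```

```bash
python3 -m handwheel '[{"xyz":[0,0,2],"delta_rot":[0,0,0],"hand":1},{"xyz":[0,0,4],"delta_rot":[0,0,0],"hand":1},{"xyz":[0,0,6],"delta_rot":[0,0,0],"hand":1},{"xyz":[0,0,6],"delta_rot":[0,0,0],"hand":1},{"xyz":[0,0,6],"delta_rot":[0,0,0],"hand":1}]' >/dev/null
python3 st.py
```

```text
12.325 [ 0.58909298 -0.14404354  0.16457297] to hub tool-mm [-2.84571148e-02  1.79761702e-01 -7.89149904e-06] heading -21.725601355526216 F [-0.66179241  0.98496031 -2.42895211] [0.11351953 0.10392025 0.01434742] 29.99902904033661
```

```bash
python3 -m handwheel '[{"xyz":[0,0,1],"delta_rot":[0,0,0],"hand":1},{"xyz":[0,0,3],"delta_rot":[0,0,0],"hand":1},{"xyz":[0,0,5],"delta_rot":[0,0,0],"hand":1},{"xyz":[0,0,5],"delta_rot":[0,0,0],"hand":1},{"xyz":[0,0,5],"delta_rot":[0,0,0],"hand":1}]' >/dev/null
python3 st.py
```

```text
12.95 [ 0.58937252 -0.1441606   0.15993055] to hub tool-mm [-3.31460457e-01  1.74514992e-01 -3.22079275e-04] heading -21.729277477163407 F [0.48524146 0.79969106 2.60272835] [ 0.18538311  0.08589602 -0.06962413] 30.00137150287628
```

```bash
python3 -m handwheel '[{"xyz":[0,0,2],"delta_rot":[0,0,0],"hand":1},{"xyz":[0,0,4],"delta_rot":[0,0,0],"hand":1},{"xyz":[0,0,6],"delta_rot":[0,0,0],"hand":1},{"xyz":[0,0,8],"delta_rot":[0,0,0],"hand":1},{"xyz":[0,0,8],"delta_rot":[0,0,0],"hand":1}]' >/dev/null
python3 st.py
```

```text
13.575 [ 0.58926113 -0.14415439  0.15152168] to hub tool-mm [-2.25691479e-01  1.39038800e-01 -1.12134898e-04] heading -21.72822415695767 F [0.51446103 0.45855392 3.57085943] [ 0.14180794  0.10422031 -0.02423905] 30.001264214515686
```

```bash
python3 -m handwheel '[{"xyz":[0,0,1.5],"delta_rot":[0,0,0],"hand":1},{"xyz":[0,0,3],"delta_rot":[0,0,0],"hand":1},{"xyz":[0,0,4.5],"delta_rot":[0,0,0],"hand":1},{"xyz":[0,0,5],"delta_rot":[0,0,0],"hand":1},{"xyz":[0,0,5],"delta_rot":[0,0,0],"hand":1}]' >/dev/null
python3 st.py
```

```text
14.2 [ 0.58938577 -0.14418893  0.14741137] to hub tool-mm [-0.35426637  0.15308754 -0.00038226] heading -21.726401660632447 F [-0.46469361  1.1067897   9.33734339] [ 0.275465    0.26889243 -0.00937175] 30.002441704273224
```

```bash
python3 -m handwheel '[{"xyz":[0,0,0.5],"delta_rot":[0,0,0],"hand":1},{"xyz":[0,0,1],"delta_rot":[0,0,0],"hand":1},{"xyz":[0,0,1],"delta_rot":[0,0,0],"hand":1},{"xyz":[0,0,1],"delta_rot":[0,0,0],"hand":1},{"xyz":[0,0,1],"delta_rot":[0,0,0],"hand":1}]' >/dev/null
python3 st.py
python3 - <<'E'
from rig import vision
import cv2
b=cv2.resize(vision.capture("side")[:,:,::-1][170:330,320:480],(400,400),interpolation=cv2.INTER_CUBIC)
a=cv2.resize(vision.capture("scene")[:,:,::-1][150:310,190:350],(400,400),interpolation=cv2.INTER_CUBIC)
cv2.imwrite("pics/end.png",cv2.hconcat([a,b]))
E
```

```text
14.825 [ 0.58941894 -0.14419143  0.14731376] to hub tool-mm [-0.38602461  0.16299154 -0.00056085] heading -21.719563357603423 F [-2.010394    1.58295773 12.77097511] [0.31840576 0.45840174 0.04880836] 30.00293344259262
```

View pics/end.png

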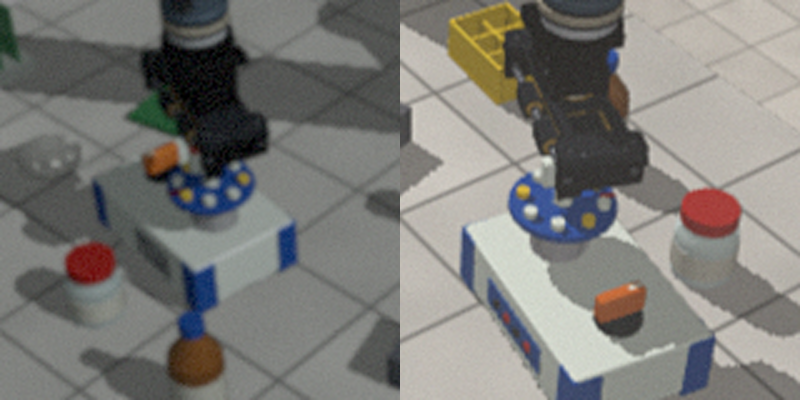

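The disc sits directly on the hub, the knob bar is turned, and z stopped at 0.1473 m (0.1475 expected) while the push force rose. That is hard contact, so the rotor is home.

```bash
python3 -c "
from rig import workorder
print(workorder.hand_in())"
```

```text
the job is handed in; nothing more can be done
None
```

I turned the clamp knob to within about 0.05 rad of its stop, and the rotor's key is in the keyway with the disc pressed home on the hub, still gripped; the job is handed in at about 15 s, but it returned no verdict.

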